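# Roll a round bar up into the V-block and butt it against the end stop

## Task

Using only the fingertips or the outside of the fingers, gently roll the round aluminium bar along the bench by its side, up the blue ramp and over its crest, so that it drops into the groove of the steel V-block. Then push on the bar's free end so that it slides along the groove until it butts against the red end stop, and move clear. Do not pick the bar up or squeeze it, and leave the tools and other things around it alone.

Things in the scene. Friction and masses are not known exactly. Their poses are not given: they have to be found in the camera images.
- bar: solid aluminium round bar (pale silver), 40 mm diameter, 150 mm long, 0.4 to 0.7 kg, green band near its left end, lying on the robot's side of the V-block within 0.15 rad of parallel to the groove. Origin at its centre, on its axis (20 mm above the bench); own y axis = long axis, towards the green end. Pushed from behind it rolls easily, but soon stops by itself on the bench; left on the ramp it rolls back
- bar_left_end (a point): centre of the bar's left end face (the end with the green band, 75 mm from the bar's centre); this end goes against the red stop
- bar_right_end (a point): centre of the bar's right, unpainted end face (75 mm from its centre); the free end to push on. It overhangs the V-block when the bar is in the groove; pushed endways there the bar resists with 2 to 5 N of friction
- v_block: low steel V-block with a blue loading ramp on the robot's side and a red end stop at the left, fixed to the bench, turned up to 0.35 rad from square to the robot. Origin on the bench under the middle of the groove. x: away from the robot, across the groove (the way to roll); y: along the groove to the stop; z up. Ramp and groove span y -70 to 70 mm. Groove flanks slope 45 degrees; the back ends at x = 57 mm
- ramp_foot (a point): middle of the ramp's lower edge, on the bench, at x = -78 mm of the V-block's frame. From here the blue ramp rises evenly to a crest 14 mm high at x = -22 to -18 mm, beyond which the near flank drops into the groove
- groove_seat (a point): axis of a bar fully home passes through here: middle of the groove's length, 24 mm above the bench. The groove's flat bottom is 3 mm high (x -7 to 7 mm of the V-block's frame); the far flank rises to 32 mm at x = 37 mm. A bar butted against the stop has its centre 5 mm to the right of this point
- stop_face (a point): point on the inner face of the red end stop where the axis of a seated bar meets it (y = 70 mm in the V-block's frame); the stop is a plate 8 mm thick, 48 mm high, from x = -7 to 57 mm
- gauge: dial gauge with a black round case (56 mm) and a stem, 115 mm long, 21 mm high, lying behind the V-block; bystander. Origin: centre of its underside
- bolt: hexagon bolt 79 mm long, 22 mm wide, lying behind and to the right of the V-block; bystander. Origin: centre of its underside
- caliper: vernier calliper 210 mm long lying farther to the right; bystander. Origin: centre of its underside
- weight_3: small grey balance weight with a knob, 34 mm wide, 36 mm high, to the left; bystander. Origin: centre of its underside
- tape_measure: yellow and black tape measure 83x59x31 mm, to the left; bystander. Origin: centre of its underside
Not all that is in view belongs to the job. What is meant by the bar is not turquoise, and is the larger of those in its own colour. There is more than one size of the v_block; the job needs the smaller.

How it is judged:
By the outcome, as a careful person would: the job done as asked, in the order asked, and still so for the second after the job is handed in, with the robot touching nothing.
It also fails if it takes over 53 s, if anything falls off the work surface, if the arm or the gripper's body presses on something with over 40 N, if the wrist force passes 120 N, or if a joint passes its speed limit or range.

## Robot

A 6-joint arm with a two-finger parallel gripper is mounted at the origin on a cart in front of the work surface, level with it; the furniture and walls round the work are solid. World frame = base frame: x ahead of the robot, y to its left, z up, the work surface at z = 0. Lengths are in m, angles in rad, forces in N, time in s.
With the tool pointing down it reaches from about 0.275 to 0.725 m from the base axis. Payload 5.6 kg.
Tool frame: the origin (TCP) lies at the very end of the fingers, on their centre line; the grasp point (between the pads) lies 19 mm behind it; z points along the fingers, y is the line along which they close (so a half turn about z gives the same grasp; the last joint's range is limited). The gripper opens to 85 mm and grips with 20 to 120 N. Pads are 22 mm wide; open, the fingers measure 114 mm over their backs; the gripper's body (76 mm by 85 mm) begins 54 mm behind the grasp point. The pads swing forward as they close: fully open they stand 13 mm farther back than shut.
Start: joints at [1.599, 0.255, 0.108, 0, -1.424, -0.285], TCP at [0.14, 0.532, 0.203] pointing down, gripper open.
Joint ranges: [-2.95, 2.95], [-1.21, 1.97], [-1.09, 1.5], [-2.87, 1.71], [-2.94, -0.07], [-3.05, 3.05]. Speed limits (rad/s): [2.57, 2.57, 3.14, 3.14, 3.14, 3.14].

## Interface

Orientations are given as a 3x3 rotation matrix whose columns are the frame's x, y, z axes.
In Python, from plant import * gives the robot as it stands.
- The arm moves only by the tool arm_command, never from a script. Its argument "deltas" is one flat list of numbers, 6 for each row, row after row: the shift along the tool's x, y, z in mm, then the turn, a rotation vector about the tool's x, y, z in rad. A call has exactly 10 rows; each row shifts and turns the commanded pose from where the row before left it, along the tool's axes as they then stand; what a row does not reach is not made up. A row lasts 1/10 s, in which the tool goes at most 50 mm and 8.59 degrees, less where a joint would pass 70% of its speed; a pose out of reach is approached as far as the arm can. A call with a gripper value outside its range is refused whole. "claw" is the closure, from -1 (fully open) to 1 (shut), set as the call begins (left out, the last holds). The fingers move at their own pace and stop on an object; the grip force is fixed at half the most. Time passes only in rows, so rows that do not move let the fingers close, or fill a call up. It gives the time, the measured TCP pose, the force, the opening and the grip force at its end, in the units of the state.
- state(): the state, without advancing time (a new reading comes with each control period).
- read_camera(name): name is "scene" or "top" or "wrist"; returns the picture (480x640x3 uint8, red, green, blue); there is no depth.
- camera_model(name): a dict with "intrinsics" (3x3 intrinsics, pixels), "k1" (the pictures are not rectified: a ray, as slopes to the right and down, at radius r is drawn at 1 + k1 r^2 times it, then the intrinsics apply), "pose" (4x4, takes a point from camera to world coordinates). Camera axes: x right, y down, z forward; pixel columns grow to the right and rows downward; lengths in m; the calibration is good to about 2 mm. A picture is of the moment at which its call begins: read the wrist's pose just before it. camera_model takes no time and is no camera call; for the wrist camera it gives the pose at the moment of the call.
- job_done(): hands the job in; it is judged then, once.
The state is a dict: "clock": time; "joint_positions": joint angles; "dq": joint speeds; "tau": joint torques, N m; "tcp_pos": TCP position; "tool_rot": TCP orientation; "ft_force": force on the tool from outside, world axes, zero at the start; "torque": the same for the moment, N m; "width": finger opening in m; "grip_force": force on a finger pad.
Only numpy, scipy, OpenCV 4.12 (cv2) and the standard library are available. Lean on these libraries where they do the work, as an engineer would, in place of code of your own. Each camera call takes 0.05 s, during which the arm holds its last target. There are 200 camera calls.

## Working session

There is one attempt and no reset: what is moved stays moved. The work goes in short steps, Python scripts to look and compute and a tool call to move; the robot and the scene stay as the last step left them, time stands still between calls to the robot, and variables do not carry over. Pictures are saved under pics/ and viewed, at most 10 in all, crops included, and the job is handed in when it is done.

Besides the shell and the picture viewer there is one more tool, called after "Call:" by a JSON object that holds its "op" and its "data", one argument or row to a line. arm_command: Moves the arm, as the interface text tells. Its arguments: {"type":"object","properties":{"deltas":{"type":"array"},"claw":{"type":"number"}},"required":["deltas"]}

```bash
mkdir -p pics; ls; python3 - <<'E'
from plant import *
import cv2,numpy as np
for n in("scene","top"):
    im=read_camera(n); cv2.imwrite(f"pics/{n}0.png",im[:,:,::-1]); m=camera_model(n); print(n,m["intrinsics"],m["k1"],np.round(m["pose"],3))
s=state();print(s["clock"],s["tcp_pos"],s["tool_rot"],s["ft_force"])
E
```

```text
pics
scene [[459.57718184   0.         309.45571658]
 [  0.         459.57718184 246.7457189 ]
 [  0.           0.           1.        ]] 0.041848280165090165 [[ 0.835 -0.218  0.506  0.104]
 [-0.551 -0.349  0.758 -0.749]
 [ 0.012 -0.911 -0.412  0.44 ]
 [ 0.     0.     0.     1.   ]]
top [[605.7014086    0.         322.69755802]
 [  0.         605.7014086  237.93837332]
 [  0.           0.           1.        ]] 0.010738842703262906 [[ 0.017 -0.987  0.162  0.376]
 [-1.    -0.019 -0.011 -0.058]
 [ 0.014 -0.162 -0.987  1.38 ]
 [ 0.     0.     0.     1.   ]]
0.1 [0.13952396 0.53151262 0.20229397] [[ 9.67198729e-01 -2.54020662e-01 -3.50409185e-04]
 [-2.54020891e-01 -9.67197326e-01 -1.64886074e-03]
 [ 7.99298701e-05  1.68378727e-03 -9.99998579e-01]] [ 0.81754999 -0.31226082  0.69069251]
```

View pics/top0.png

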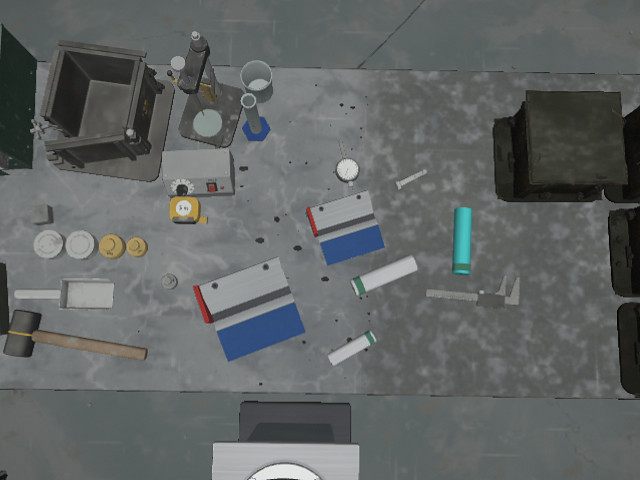

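View pics/scene0.png

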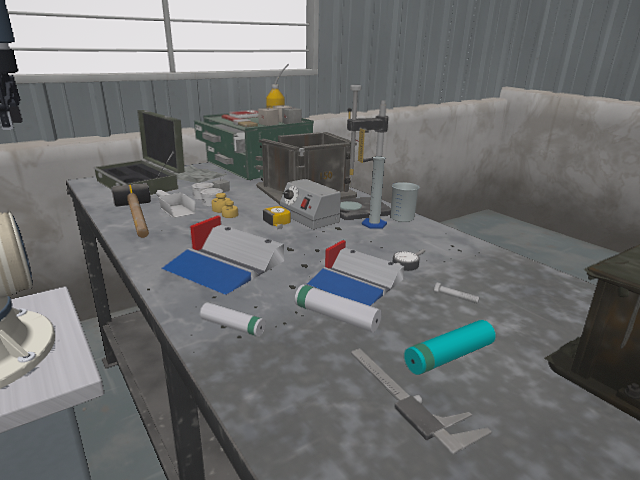

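The pale silver candidates in the top view are the larger bar at (384,275) and the smaller one at (352,348). The turquoise bar at (462,240) is excluded by colour. The bar I want is the larger silver one at (384,275). The V-blocks are at (346,228) (smaller) and (250,308) (larger), so I want the one at (346,228). Next I'll measure both and confirm with a crop.

```bash
cat > h.py <<'E'
from plant import *
import cv2,numpy as np
def rays(n,px,m=None):
    m=m or camera_model(n);K=m["intrinsics"];k=m["k1"]
    p=(np.atleast_2d(px).astype(float)-K[:2,2])/K[0,0]; u=p.copy()
    for _ in range(20): u=p/(1+k*(u**2).sum(1,keepdims=True))
    P=m["pose"]; return P[:3,3],np.c_[u,np.ones(len(u))]@P[:3,:3].T
def onz(n,px,z,m=None):
    o,d=rays(n,px,m); return o+d*((z-o[2])/d[:,2])[:,None]
def proj(n,X,m=None):
    m=m or camera_model(n);P=m["pose"];c=(np.atleast_2d(X)-P[:3,3])@P[:3,:3]
    u=c[:,:2]/c[:,2:];u*=1+m["k1"]*(u**2).sum(1,keepdims=True);return u*m["intrinsics"][0,0]+m["intrinsics"][:2,2]
def big(mask):
    n,l,s,c=cv2.connectedComponentsWithStats(mask.astype(np.uint8)); i=1+np.argmax(s[1:,4]);return (l==i)
E
python3 - <<'E'
from h import *
im=cv2.imread("pics/top0.png").astype(int);b,g,r=im[...,0],im[...,1],im[...,2]
R=np.zeros(b.shape,bool);R[185:300,300:425]=1
blue=big(R&(b>r+60)&(b>g+40))
c=cv2.minAreaRect(np.argwhere(blue)[:,::-1].astype(np.float32));bx=cv2.boxPoints(c);print("blue",bx,blue.sum())
print(onz("top",bx,0.0),'\n',onz("top",bx,0.014))
red=big(R&(r>g+60)&(r>b+60));print("red",cv2.boxPoints(cv2.minAreaRect(np.argwhere(red)[:,::-1].astype(np.float32))))
R2=np.zeros(b.shape,bool);R2[250:305,345:425]=1
bar=big(R2&(((r>170)&(g>170)&(b>170))|((g>r+30)&(g>b+10))))
c=cv2.minAreaRect(np.argwhere(bar)[:,::-1].astype(np.float32));bx=cv2.boxPoints(c);print("bar",bx,c,onz("top",bx,0.02))
gr=big(R2&((g>r+30)&(g>b+10)));print("green",np.argwhere(gr).mean(0)[::-1])
cr=im[180:310,290:440].astype(np.uint8);cv2.imwrite("pics/crop.png",cv2.resize(cr,None,fx=5,fy=4.6,interpolation=cv2.INTER_CUBIC))
E
```

```text
blue [[320.0654  243.05244]
 [377.33243 224.8946 ]
 [384.1697  246.45839]
 [326.90268 264.6162 ]] 1358
[[ 0.59158083 -0.06710787  0.        ]
 [ 0.63674572 -0.1992397   0.        ]
 [ 0.58644067 -0.21514439  0.        ]
 [ 0.54183945 -0.08366507  0.        ]] 
 [[ 0.58939903 -0.06701362  0.014     ]
 [ 0.63410585 -0.19780536  0.014     ]
 [ 0.584311   -0.21354875  0.014     ]
 [ 0.54016213 -0.0834029   0.014     ]]
red [[305.6     207.80002]
 [308.6     206.80002]
 [317.4     233.20001]
 [314.4     234.20001]]
bar [[351.02402 279.51132]
 [412.9929  257.20255]
 [418.4617  272.39377]
 [356.49283 294.70255]] ((384.74285888671875, 275.9525451660156), (16.145627975463867, 65.86212921142578), 70.20112609863281) [[ 0.50670326 -0.13814847  0.02      ]
 [ 0.55999126 -0.2783306   0.02      ]
 [ 0.52560989 -0.29044629  0.02      ]
 [ 0.47278206 -0.15073643  0.02      ]]
green [359.34579439 285.22429907]
```

View pics/crop.png

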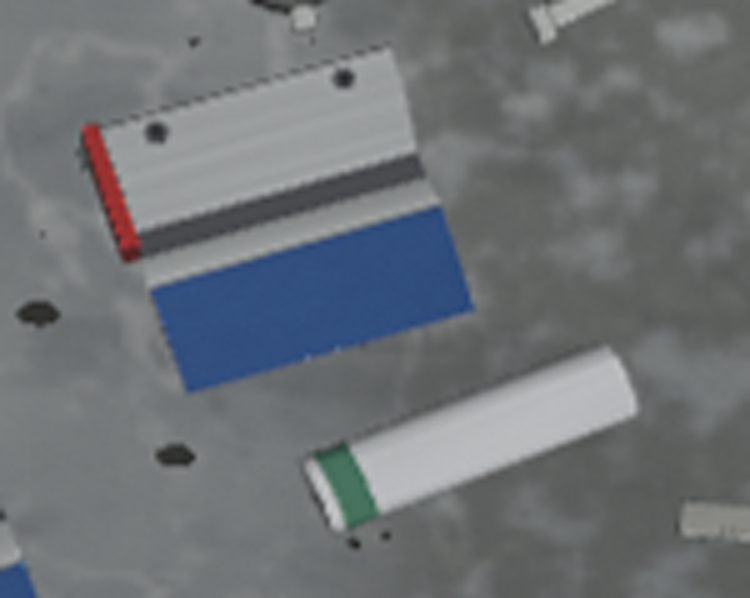

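The crop confirms it. The larger pale silver bar has its green band at lower left (crop 345,485). The small V-block has its red stop at the left, with the blue ramp facing the bar. V-block yaw ≈0.327, origin ≈(0.638,-0.124). Bar centre ≈(0.516,-0.215), yaw ≈0.362, which is y≈-46 mm in the V frame. I'll move behind the bar.

Call:
{"op": "arm_command", "data": {
  "deltas": [25,33,0,0,0,0,25,33,0,0,0,0,25,33,0,0,0,0,25,33,0,0,0,0,25,33,0,0,0,0,25,33,0,0,0,0,25,33,0,0,0,0,25,33,0,0,0,0,25,33,0,0,0,0,25,33,0,0,0,0],
  "claw": -0.4
}}

```text
clock: 1.1
tcp_pos: [0.2976, 0.1476, 0.203]
tool_rot: [[0.967, -0.253, -0.0], [-0.253, -0.967, 0.0], [-0.0, -0.0, -1.0]]
ft_force: [1.4, 1.3, 0.3]
width: 0.0597
grip_force: 0.0
```

Call:
{"op": "arm_command", "data": {
  "deltas": [25,33,0,0,0,0,25,33,0,0,0,0,25,33,0,0,0,0,25,33,0,0,0,0,25,33,0,0,0,0,25,33,0,0,0,0,25,33,0,0,0,0,25,33,0,0,0,0,25,33,0,0,0,0,25,33,0,0,0,0]
}}

```text
clock: 2.1
tcp_pos: [0.4557, -0.2351, 0.2026]
tool_rot: [[0.967, -0.254, -0.001], [-0.254, -0.967, 0.0], [-0.001, -0.0, -1.0]]
ft_force: [1.0, 1.0, -0.2]
width: 0.06
grip_force: 0.0
```

Call:
{"op": "arm_command", "data": {
  "deltas": [0,0,0,0,0,0.126,0,0,0,0,0,0.126,0,0,0,0,0,0.126,0,0,0,0,0,0.126,0,0,0,0,0,0.126,0,0,0,0,0,0.126,0,0,0,0,0,0.126,0,0,0,0,0,0.126,0,0,0,0,0,0.126,0,0,0,0,0,0.126]
}}

```text
clock: 3.1
tcp_pos: [0.4553, -0.2332, 0.2026]
tool_rot: [[0.049, -0.999, -0.001], [-0.999, -0.049, 0.0], [-0.001, 0.001, -1.0]]
ft_force: [-0.4, -0.1, 1.1]
width: 0.0598
grip_force: 0.0
```

Call:
{"op": "arm_command", "data": {
  "deltas": [0,0,0,0,0,0.126,0,0,0,0,0,0.126,0,0,0,0,0,0.126,0,0,0,0,0,0.126,0,0,0,0,0,0.126,0,0,0,0,0,0.126,0,0,0,0,0,0.126,0,0,0,0,0,0.126,0,0,0,0,0,0.126,0,0,0,0,0,0.126]
}}

```text
clock: 4.1
tcp_pos: [0.4553, -0.2332, 0.2026]
tool_rot: [[-0.936, -0.352, -0.001], [-0.352, 0.936, 0.0], [0.001, 0.001, -1.0]]
ft_force: [-0.0, 0.3, 0.3]
width: 0.0597
grip_force: 0.0
```

```bash
python3 - <<'E'
from h import *
m=camera_model("wrist");im=read_camera("wrist");np.save("w.npy",im);cv2.imwrite("pics/w1.png",im[:,:,::-1]);print(np.round(m["pose"],3),m["k1"])
print(proj("wrist",[[0.516,-.2146,.02],[.5641,-.1494,0],[.638,-.1243,.024],[.4553,-.2332,.02]],m))
E
```

```text
[[-0.353  0.892  0.281  0.385]
 [ 0.936  0.336  0.106 -0.262]
 [-0.     0.301 -0.954  0.373]
 [ 0.     0.     0.     1.   ]] -0.05729350365063612
[[317.87862453 267.48400534]
 [355.38501509 314.8830703 ]
 [352.92935745 382.91448183]
 [321.7419933  209.11258526]]
```

View pics/w1.png

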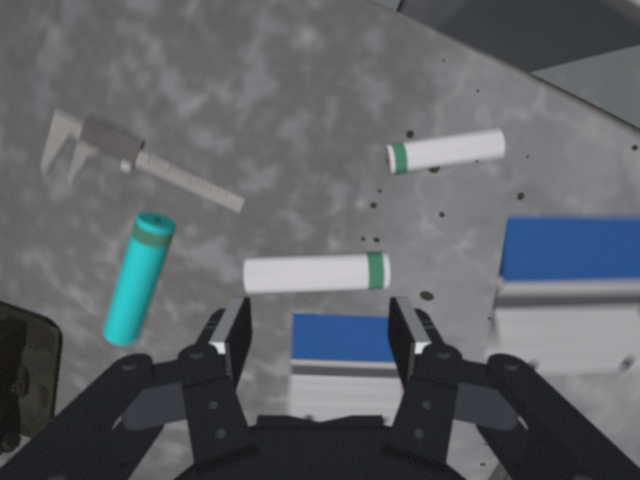

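The wrist view shows the bar at (317,272), green end to the image right, about 30 mm ahead of the fingers. The calliper tip at (240,208) is clear of the descent. I'll descend and align to the groove.

Call:
{"op": "arm_command", "data": {
  "deltas": [0,0,22,0,0,0.003,0,0,22,0,0,0.004,0,0,22,0,0,0.004,0,0,22,0,0,0.004,0,0,22,0,0,0.004,0,0,22,0,0,0.004,0,0,20,0,0,0.004,0,0,18,0,0,0.003,0,0,14,0,0,0.003,0,0,6,0,0,0]
}}

```text
clock: 5.15
tcp_pos: [0.4544, -0.233, 0.0115]
tool_rot: [[-0.945, -0.327, -0.003], [-0.327, 0.945, 0.001], [0.002, 0.002, -1.0]]
ft_force: [0.4, -0.1, -0.2]
width: 0.0597
grip_force: 0.0
```

Call:
{"op": "arm_command", "data": {
  "deltas": [-4,0,0,0,0,0,-5,0,0,0,0,0,-5,0,0,0,0,0,-5,0,0,0,0,0,-4,0,0,0,0,0,-4,0,0,0,0,0,-4,0,0,0,0,0,-4,0,0,0,0,0,-4,0,0,0,0,0,-4,0,0,0,0,0]
}}

```text
clock: 6.15
tcp_pos: [0.4966, -0.2193, 0.013]
tool_rot: [[-0.945, -0.326, -0.0], [-0.326, 0.945, 0.0], [0.0, 0.0, -1.0]]
ft_force: [0.4, 0.2, 0.3]
width: 0.0597
grip_force: 0.0
```

```bash
cat > look.py <<'E'
import sys
from h import *
n=sys.argv[1]
s=state();t=s["tcp_pos"];c,q=np.cos(.327),np.sin(.327);d=t-np.array([.638,-.1243,0])
print(s["clock"],t,"V:",d[0]*c+d[1]*q,-d[0]*q+d[1]*c,"yaw",np.arctan2(s["tool_rot"][1,1],s["tool_rot"][0,1])-np.pi/2,s["ft_force"])
for cam in("top","scene"):
    im=read_camera(cam)[:,:,::-1];np.save(f"{cam}{n}.npy",im)
    cr=im[170:320,290:450] if cam=="top" else im[200:350,280:440]
    cv2.imwrite(f"pics/{cam}{n}.png",cr)
a=[cv2.resize(cv2.imread(f"pics/{k}{n}.png"),(400,375),interpolation=2) for k in("top","scene")]
cv2.imwrite(f"pics/both{n}.png",np.hstack(a))
E
python3 look.py 1
```

```text
6.15 [ 0.49659318 -0.21926511  0.01304676] V: -0.16441682295686344 -0.04451257103233185 yaw 0.33174502153900565 [0.42876223 0.15747287 0.31206079]
```

View pics/both1.png

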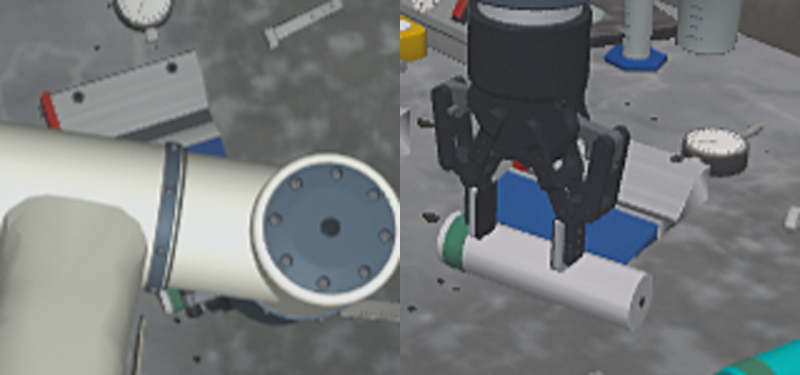

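The fingertips stand behind the bar on the robot side, at its middle, with no significant force. I'll continue rolling to the ramp foot.

Call:
{"op": "arm_command", "data": {
  "deltas": [-4,0,0,0,0,0,-5,0,0,0,0,0,-5,0,0,0,0,0,-5,0,0,0,0,0,-5,0,0,0,0,0,-5,0,0,0,0,0,-5,0,0,0,0,0,-5,0,0,0,0,0,-5,0,0,0,0,0,-4,0,0,0,0,0]
}}

```text
clock: 7.25
tcp_pos: [0.5421, -0.2036, 0.0131]
tool_rot: [[-0.945, -0.326, 0.0], [-0.326, 0.945, -0.0], [-0.0, -0.0, -1.0]]
ft_force: [0.9, 0.6, -0.5]
width: 0.0601
grip_force: 0.0
```

```bash
python3 look.py 2
```

```text
7.25 [ 0.54211679 -0.20360313  0.01305769] V: -0.11627481538658277 -0.04430286263284936 yaw 0.3318740234609485 [ 0.85375913  0.55844545 -0.50689554]
```

View pics/both2.png

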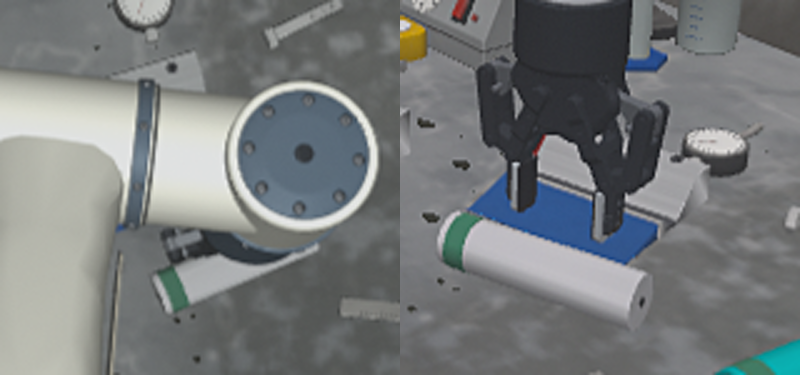

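```bash
python3 - <<'E'
from h import *
s=state();t=s["tcp_pos"];R=s["tool_rot"]
print(t,np.array(s["joint_positions"]))
P=[t+R@[0,.03,-.006],t+R@[0,-.03,-.006],[0.516,-.2146,.02],[0.4897,-.1444,.02],[.5428,-.2844,.02],[.5641,-.1494,0],[.5418,-.0837,0],[.5864,-.2151,0]]
for c in("scene","top"):print(c,np.round(proj(c,P),0).tolist())
print(onz("scene",[[326,282],[360,296]],.013),onz("scene",[[326,282],[360,296]],.05))
E
```

```text
[ 0.54216843 -0.20358523  0.01301388] [-8.93103836e-02  4.37894386e-01 -1.32634489e-01  5.14745685e-05
 -1.00014518e+00 -1.14941544e+00]
scene [[329.0, 297.0], [358.0, 308.0], [335.0, 309.0], [300.0, 295.0], [374.0, 324.0], [335.0, 295.0], [306.0, 284.0], [366.0, 307.0]]
top [[367.0, 269.0], [393.0, 260.0], [385.0, 276.0], [354.0, 287.0], [416.0, 265.0], [356.0, 256.0], [327.0, 265.0], [384.0, 246.0]]
[[ 0.56558742 -0.1178113   0.013     ]
 [ 0.58751606 -0.19433689  0.013     ]] [[ 0.52565257 -0.17251874  0.05      ]
 [ 0.54568204 -0.24241669  0.05      ]]
```

The bar hasn't moved. The fingertips passed above it, so they sit higher than the reported TCP. I'll measure the true tip height from the wrist picture.

```bash
python3 - <<'E'
from h import *
m=camera_model("wrist");s=state();t=s["tcp_pos"];R=s["tool_rot"]
im=read_camera("wrist");cv2.imwrite("pics/w2.png",im[270:480,170:470,::-1].repeat(2,0).repeat(2,1))
for d in(0,.01,.02,.03,.04,.05):print(d,np.round(proj("wrist",[t+R@[x,y,-d] for x in(.011,-.011) for y in(.03,.042)],m)).tolist())
E
```

```text
0 [[382.0, 264.0], [406.0, 264.0], [380.0, 302.0], [402.0, 302.0]]
0.01 [[386.0, 271.0], [410.0, 271.0], [383.0, 312.0], [407.0, 311.0]]
0.02 [[389.0, 279.0], [415.0, 279.0], [387.0, 322.0], [411.0, 322.0]]
0.03 [[394.0, 289.0], [421.0, 289.0], [390.0, 333.0], [417.0, 333.0]]
0.04 [[399.0, 299.0], [428.0, 299.0], [395.0, 346.0], [423.0, 346.0]]
0.05 [[404.0, 311.0], [435.0, 311.0], [400.0, 360.0], [429.0, 360.0]]
```

View pics/w2.png

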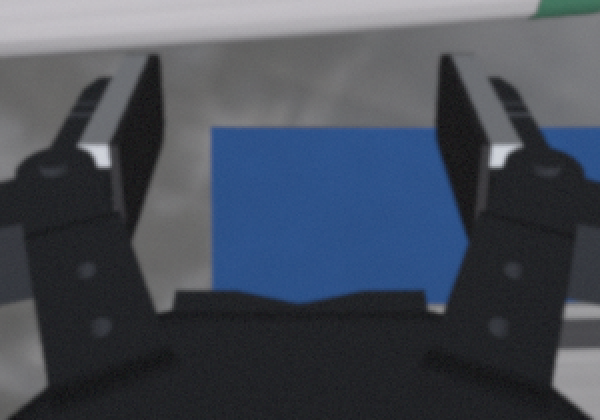

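The wrist view shows the tips at about (390,297), roughly 35 mm behind the reported TCP. This agrees with the scene view, so the fingers passed about 5 mm above the bar. I'll go up, back behind the bar, then lower by that amount, slowly at the end.

Call:
{"op": "arm_command", "data": {
  "deltas": [0,0,-15,0,0,0,0,0,-15,0,0,0,10,0,0,0,0,0,20,0,0,0,0,0,20,0,0,0,0,0,20,0,0,0,0,0,8,0,0,0,0,0,0,0,0,0,0,0,0,0,15,0,0,0,0,0,15,0,0,0]
}}

```text
clock: 8.4
tcp_pos: [0.469, -0.2292, 0.013]
tool_rot: [[-0.945, -0.326, 0.002], [-0.326, 0.945, -0.0], [-0.002, -0.001, -1.0]]
ft_force: [0.7, 0.0, -0.6]
width: 0.0597
grip_force: 0.0
```

Call:
{"op": "arm_command", "data": {
  "deltas": [0,0,4,0,0,0,0,0,4,0,0,0,0,0,4,0,0,0,0,0,4,0,0,0,0,0,3,0,0,0,0,0,3,0,0,0,0,0,2,0,0,0,0,0,2,0,0,0,0,0,2,0,0,0,0,0,0,0,0,0]
}}

```text
clock: 9.4
tcp_pos: [0.4677, -0.2291, -0.0152]
tool_rot: [[-0.945, -0.326, -0.0], [-0.326, 0.945, 0.0], [0.0, 0.0, -1.0]]
ft_force: [-0.1, 0.9, 0.7]
width: 0.0597
grip_force: 0.0
```

```bash
python3 look.py 3
```

```text
9.4 [ 0.4677169  -0.22911168 -0.01518181] V: -0.1949257053312383 -0.04456221249035496 yaw 0.33173224610879126 [-0.06668818  0.85822095  0.66559691]
```

View pics/both3.png

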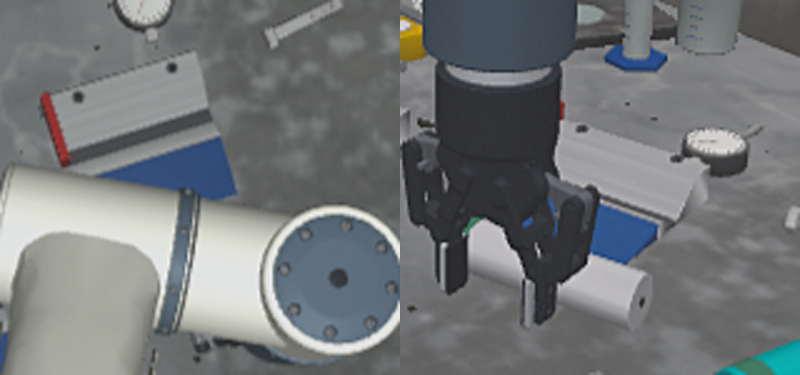

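The fingers now straddle the bar's back side low down, with tips at crop (452,292) and (535,325) and no bench contact. Pushing now.

Call:
{"op": "arm_command", "data": {
  "deltas": [0,0,2,0,0,0,0,0,2,0,0,0,-5,0,0,0,0,0,-5,0,0,0,0,0,-4,0,0,0,0,0,-4,0,0,0,0,0,-4,0,0,0,0,0,-4,0,0,0,0,0,-4,0,0,0,0,0,-4,0,0,0,0,0]
}}

```text
clock: 10.5
tcp_pos: [0.5005, -0.218, -0.0189]
tool_rot: [[-0.945, -0.326, 0.0], [-0.326, 0.945, -0.0], [-0.0, -0.0, -1.0]]
ft_force: [-1.2, 0.0, 0.1]
width: 0.06
grip_force: 0.2
```

Call:
{"op": "arm_command", "data": {
  "deltas": [-4,0,0,0,0,0,-4,0,0,0,0,0,-4,0,0,0,0,0,-4,0,0,0,0,0,-4,0,0,0,0,0,-4,0,0,0,0,0,-4,0,0,0,0,0,-4,0,0,0,0,0,0,0,0,0,0,0,0,0,0,0,0,0]
}}

```text
clock: 11.5
tcp_pos: [0.5304, -0.2076, -0.019]
tool_rot: [[-0.945, -0.326, 0.0], [-0.326, 0.945, 0.0], [-0.0, 0.0, -1.0]]
ft_force: [-0.2, 0.7, 0.2]
width: 0.06
grip_force: 0.0
```

```bash
python3 look.py 4; python3 - <<'E'
import numpy as np,cv2
for n in(3,4):
    for c in("scene",):
        im=np.load(f"{c}{n}.npy").astype(int);b,g,r=[im[...,i] for i in range(3)]
        m=(g>r+25)&(g>b+8);m[:250]=0;m[330:]=0;m[:,:285]=0;m[:,380:]=0;print("green",np.argwhere(m).mean(0)[::-1],m.sum())
        w=(np.minimum(np.minimum(r,g),b)>165);w[:240]=0;w[350:]=0;w[:,:285]=0;w[:,390:]=0
        k,l,s,ce=cv2.connectedComponentsWithStats(w.astype(np.uint8));print([(*s[i].tolist(),) for i in range(1,k) if s[i,4]>60])
E
```

```text
11.5 [ 0.53042173 -0.20756199 -0.01897632] V: -0.1286217615594601 -0.04429544803911736 yaw 0.33179815405845847 [-0.22617163  0.71406488  0.24831063]
green [308.16666667 289.11111111] 18
[(308, 288, 22, 23, 258), (343, 302, 35, 23, 403)]
green [314.89230769 287.16923077] 65
[(328, 278, 25, 23, 294), (365, 292, 25, 19, 286)]
```

Call:
{"op": "arm_command", "data": {
  "deltas": [-4,0,0,0,0,0,-4,0,0,0,0,0,-4,0,0,0,0,0,-4,0,0,0,0,0,-4,0,-1,0,0,0,-4,0,-1,0,0,0,-4,0,-1,0,0,0,-4,0,-1,0,0,0,-4,0,-1,0,0,0,-4,0,-1,0,0,0]
}}

```text
clock: 12.6
tcp_pos: [0.5654, -0.1953, -0.0131]
tool_rot: [[-0.946, -0.326, -0.006], [-0.326, 0.946, -0.001], [0.006, 0.001, -1.0]]
ft_force: [-9.1, -2.2, 5.3]
width: 0.06
grip_force: 4.4
```

```bash
python3 look.py 5; python3 - <<'E'
import numpy as np,cv2
from h import proj
n=5
im=np.load("scene5.npy").astype(int);b,g,r=[im[...,i] for i in range(3)]
m=(g>r+25)&(g>b+8);m[:230]=0;m[330:]=0;m[:,:285]=0;m[:,400:]=0;print("green",np.argwhere(m).mean(0)[::-1],m.sum())
c,q=np.cos(.327),np.sin(.327)
for x in(-.07,-.06,-.05,-.04):
    V=lambda y:[.638+x*c-y*q,-.1243+x*q+y*c,.02+.25*max(0,x+.078)]
    print(x,np.round(proj("scene",[V(.02),V(-.12)])).tolist())
E
```

```text
12.6 [ 0.5653571  -0.19532988 -0.01314061] V: -0.09160860499304098 -0.04393286909087156 yaw 0.33156096478504127 [-9.13690006 -2.21648956  5.32058659]
green [326.40425532 275.57446809] 94
-0.07 [[329.0, 280.0], [395.0, 304.0]]
-0.06 [[332.0, 277.0], [398.0, 301.0]]
-0.05 [[335.0, 274.0], [400.0, 297.0]]
-0.04 [[338.0, 271.0], [403.0, 294.0]]
```

View pics/both5.png

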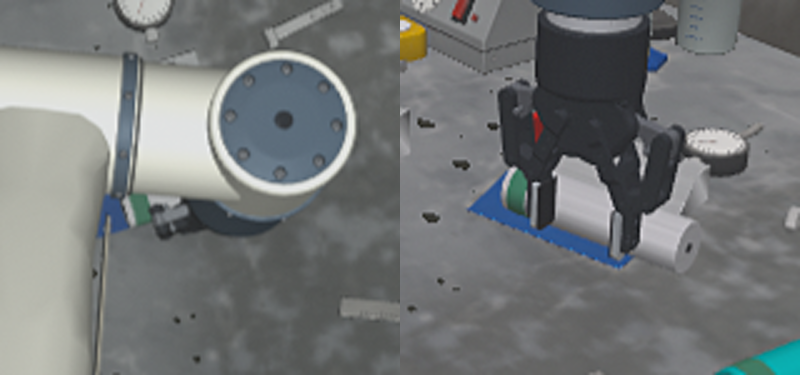

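The bar is square on the ramp, with both fingers behind it at crop (540,220) and (622,250) and about 9 N. Continuing up and over.

Call:
{"op": "arm_command", "data": {
  "deltas": [-4,0,-1,0,0,0,-4,0,-1,0,0,0,-4,0,-1,0,0,0,-4,0,-1,0,0,0,-4,0,-1,0,0,0,-4,0,-1,0,0,0,-3,0,-1,0,0,0,-3,0,-1,0,0,0,-3,0,-1,0,0,0,-3,0,0,0,0,0]
}}

```text
clock: 13.7
tcp_pos: [0.6009, -0.1834, -0.0039]
tool_rot: [[-0.946, -0.325, -0.003], [-0.325, 0.946, -0.001], [0.003, 0.0, -1.0]]
ft_force: [-2.8, 0.5, 1.3]
width: 0.0596
grip_force: 1.2
```

Call:
{"op": "arm_command", "data": {
  "deltas": [-2,0,0,0,0,0,-2,0,0,0,0,0,-2,0,0,0,0,0,-2,0,0,0,0,0,-2,0,0,0,0,0,-1,0,0,0,0,0,0,0,0,0,0,0,0,0,0,0,0,0,0,0,0,0,0,0,0,0,0,0,0,0]
}}

```text
clock: 14.7
tcp_pos: [0.6125, -0.1794, -0.0039]
tool_rot: [[-0.945, -0.326, -0.0], [-0.326, 0.945, -0.0], [0.0, -0.0, -1.0]]
ft_force: [-0.1, 0.4, 0.6]
width: 0.0596
grip_force: 0.0
```

```bash
cat > bar.py <<'E'
import sys
from h import *
im=read_camera("scene")[:,:,::-1].astype(int);np.save("sc.npy",im);b,g,r=[im[...,i] for i in range(3)]
m=(g>r+25)&(g>b+8);m[:220]=0;m[330:]=0;m[:,:285]=0;m[:,420:]=0;print("green",np.argwhere(m).mean(0)[::-1],m.sum())
s=state();t=s["tcp_pos"];c,q=np.cos(.327),np.sin(.327);d=t-np.array([.638,-.1243,0])
print(s["clock"],t,"V:",d[0]*c+d[1]*q,-d[0]*q+d[1]*c,s["ft_force"])
for x,z in((-.04,.03),(-.02,.034),(0,.024)):
    V=lambda y:[.638+x*c-y*q,-.1243+x*q+y*c,z]
    print(x,np.round(proj("scene",[V(.015),V(.03),V(-.12)])).tolist())
E
python3 bar.py
```

```text
green [342.78571429 265.31428571] 70
14.75 [ 0.61253626 -0.17936217 -0.00388368] V: -0.04180057681702584 -0.04396539281149736 [-0.5869814  -0.63926311  0.14026194]
-0.04 [[340.0, 271.0], [334.0, 269.0], [403.0, 294.0]]
-0.02 [[346.0, 266.0], [340.0, 264.0], [409.0, 287.0]]
0 [[351.0, 267.0], [345.0, 265.0], [413.0, 288.0]]
```

Contact force has vanished, so the bar has dropped off the crest. I'll lift away, close the fingers and move beyond the free end.

Call:
{"op": "arm_command", "data": {
  "deltas": [3,0,-5,0,0,0,0,0,-15,0,0,0,0,0,-20,0,0,0,0,0,-20,0,0,0,0,0,-20,0,0,0,0,0,-20,0,0,0,0,0,-20,0,0,0,0,-20,0,0,0,0,0,-20,0,0,0,0,0,-20,0,0,0,0]
}}

```text
clock: 15.75
tcp_pos: [0.6294, -0.2376, 0.1169]
tool_rot: [[-0.945, -0.326, 0.001], [-0.326, 0.945, -0.0], [-0.001, -0.0, -1.0]]
ft_force: [0.5, 0.2, -0.1]
width: 0.0599
grip_force: 0.0
```

Call:
{"op": "arm_command", "data": {
  "deltas": [-9,-18,0,0,0,0,-9,-18,0,0,0,0,-9,-18,0,0,0,0,-9,-12,0,0,0,0,-9,0,0,0,0,0,0,0,0,0,0,0,0,0,0,0,0,0,0,0,0,0,0,0,0,0,0,0,0,0,0,0,0,0,0,0],
  "claw": 1
}}

```text
clock: 16.75
tcp_pos: [0.6932, -0.2846, 0.1166]
tool_rot: [[-0.945, -0.326, 0.0], [-0.326, 0.945, -0.0], [-0.0, -0.0, -1.0]]
ft_force: [0.7, 1.2, 0.3]
width: -0.0003
grip_force: 0.0
```

```bash
python3 bar.py; python3 - <<'E'
from h import *
m=camera_model("wrist");w=read_camera("wrist")
a=np.load("sc.npy").astype(np.uint8)[200:330,290:450]
cv2.imwrite("pics/seat.png",np.hstack([cv2.resize(w[:,:,::-1],(400,300)),cv2.resize(a,(400,300),interpolation=2)]))
c,q=np.cos(.327),np.sin(.327)
V=lambda x,y,z:[.638+x*c-y*q,-.1243+x*q+y*c,z]
P=[V(0,-.121,.024),V(0,-.080,.024),V(0,.07,.024),V(0,0,.024)]
print("wrist/1.6",np.round(proj("wrist",P,m)/1.6).tolist())
s=state();t=s["tcp_pos"];R=s["tool_rot"]
for d in(0,.01,.02,.03,.04):print(d,np.round(proj("wrist",[t+R@[.011,.012,-d],t+R@[.011,-.012,-d]],m)/1.6).tolist())
E
```

```text
green [344.859375 263.546875] 128
16.8 [ 0.69319133 -0.28461417  0.11645386] V: 0.0007732925655654782 -0.16954680316116283 [0.81295763 0.08181044 0.28062531]
-0.04 [[340.0, 271.0], [334.0, 269.0], [403.0, 294.0]]
-0.02 [[346.0, 266.0], [340.0, 264.0], [409.0, 287.0]]
0 [[351.0, 267.0], [345.0, 265.0], [413.0, 288.0]]
wrist/1.6 [[241.0, 146.0], [274.0, 146.0], [387.0, 147.0], [336.0, 146.0]]
0 [[217.0, 165.0], [188.0, 165.0]]
0.01 [[218.0, 169.0], [187.0, 169.0]]
0.02 [[219.0, 175.0], [186.0, 175.0]]
0.03 [[220.0, 180.0], [185.0, 180.0]]
0.04 [[221.0, 187.0], [184.0, 187.0]]
```

View pics/seat.png

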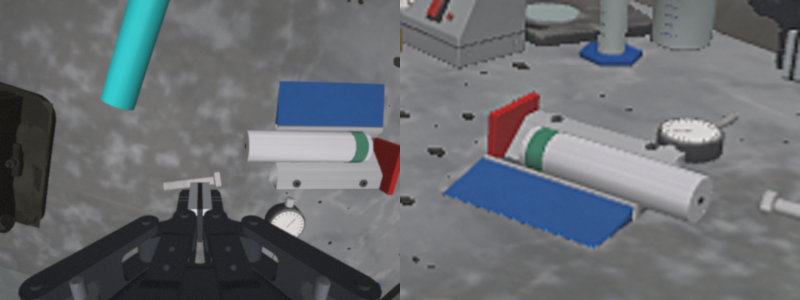

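The bar is seated in the groove. The left half shows its free end at (246,146), about 35–40 mm short of its final place. The right half shows it lying flat in the V with the green end towards the red stop. The bolt at (190,183) lies clear, behind the push line. I'll descend next to the free end.

Call:
{"op": "arm_command", "data": {
  "deltas": [2,10,0,0,0,0,2,10,0,0,0,0,0,0,20,0,0,0,0,0,25,0,0,0,0,0,25,0,0,0,0,0,20,0,0,0,0,0,15,0,0,0,0,0,12,0,0,0,0,0,8,0,0,0,0,0,4,0,0,0]
}}

```text
clock: 17.85
tcp_pos: [0.6829, -0.2671, -0.0135]
tool_rot: [[-0.945, -0.326, -0.001], [-0.326, 0.945, 0.0], [0.0, 0.0, -1.0]]
ft_force: [-0.4, -1.1, 0.2]
width: -0.0002
grip_force: 0.0
```

```bash
python3 bar.py|sed -n 1,2p; python3 -c "
from plant import *
s=state();print(s['joint_positions'],s['tool_rot'])"
```

```text
green [344.91538462 263.43076923] 130
17.9 [ 0.68279502 -0.26706394 -0.01371455] V: -0.0034349263094931304 -0.14958722894470214 [-1.18605141 -0.31432532 -0.64914639]
[-1.60730262e-01  7.34007268e-01  3.28222584e-01 -1.45594293e-04
 -1.16577901e+00 -1.07824469e+00] [[-9.45469048e-01 -3.25711124e-01 -7.36053117e-04]
 [-3.25711379e-01  9.45469213e-01  2.54897807e-04]
 [ 6.12892510e-04  4.80738863e-04 -9.99999697e-01]]
```

Call:
{"op": "arm_command", "data": {
  "deltas": [0,4,0,0,0,0,0,4,0,0,0,0,0,4,0,0,0,0,0,4,0,0,0,0,0,4,0,0,0,0,0,4,0,0,0,0,0,4,0,0,0,0,0,4,0,0,0,0,0,4,0,0,0,0,0,4,0,0,0,0]
}}

```text
clock: 18.9
tcp_pos: [0.6703, -0.2295, -0.0126]
tool_rot: [[-0.945, -0.326, 0.001], [-0.326, 0.945, -0.001], [-0.001, -0.001, -1.0]]
ft_force: [1.8, -4.9, 0.1]
width: -0.0001
grip_force: 2.2
```

```bash
python3 bar.py|sed -n 1,2p
```

```text
green [338.12598425 261.03149606] 127
18.95 [ 0.66995533 -0.22871121 -0.01263205] V: -0.0032752220096785474 -0.10914264603701031 [ 0.80225427 -3.20672441  0.62631845]
```

Call:
{"op": "arm_command", "data": {
  "deltas": [0,2,0,0,0,0,0,2,0,0,0,0,0,2,0,0,0,0,0,2,0,0,0,0,0,1,0,0,0,0,0,1,0,0,0,0,0,1,0,0,0,0,0,1,0,0,0,0,0,1,0,0,0,0,0,1,0,0,0,0]
}}

```text
clock: 19.95
tcp_pos: [0.6657, -0.2163, -0.0127]
tool_rot: [[-0.945, -0.326, 0.001], [-0.326, 0.945, -0.0], [-0.0, -0.001, -1.0]]
ft_force: [2.5, -4.5, 1.0]
width: -0.0
grip_force: 2.6
```

```bash
python3 bar.py|sed -n 1,2p
```

```text
green [332.11965812 259.17094017] 117
20.0 [ 0.66562488 -0.21607075 -0.01266681] V: -0.0033160337125195255 -0.09578104479702183 [ 2.61339017 -4.96337549  1.48684898]
```

Call:
{"op": "arm_command", "data": {
  "deltas": [0,0.5,0,0,0,0,0,0.5,0,0,0,0,0,0.5,0,0,0,0,0,0.5,0,0,0,0,0,0.5,0,0,0,0,0,0.5,0,0,0,0,0,0.5,0,0,0,0,0,0.5,0,0,0,0,0,0,0,0,0,0,0,0,0,0,0,0]
}}

```text
clock: 21.0
tcp_pos: [0.6652, -0.2149, -0.0125]
tool_rot: [[-0.946, -0.325, 0.002], [-0.325, 0.946, -0.003], [-0.001, -0.004, -1.0]]
ft_force: [5.2, -11.7, -1.1]
width: 0.0001
grip_force: 6.5
```

```bash
python3 bar.py|sed -n 1,2p
```

```text
green [331.525      258.96666667] 120
21.05 [ 0.66521755 -0.21490734 -0.01242355] V: -0.003328092469214918 -0.09454844382045534 [  5.07076447 -11.67921731  -2.44359696]
```

The push force jumped to 13 N with the tool stalled, so the bar is against the stop. I'll back off along the groove, then lift clear.

Call:
{"op": "arm_command", "data": {
  "deltas": [0,-2,0,0,0,0,0,-4,0,0,0,0,0,-6,0,0,0,0,0,-8,0,0,0,0,0,-8,0,0,0,0,0,-4,-10,0,0,0,0,0,-25,0,0,0,0,0,-30,0,0,0,0,0,-30,0,0,0,0,0,-30,0,0,0]
}}

```text
clock: 22.05
tcp_pos: [0.6745, -0.2428, 0.1142]
tool_rot: [[-0.946, -0.326, 0.001], [-0.326, 0.946, -0.0], [-0.001, -0.0, -1.0]]
ft_force: [-0.4, 0.4, -0.4]
width: -0.0004
grip_force: 0.0
```

Call:
{"op": "arm_command", "data": {
  "deltas": [15,0,0,0,0,0,30,0,0,0,0,0,30,0,0,0,0,0,30,0,0,0,0,0,30,0,0,0,0,0,30,0,0,0,0,0,20,0,0,0,0,0,10,0,0,0,0,0,0,0,0,0,0,0,0,0,0,0,0,0]
}}

```text
clock: 23.05
tcp_pos: [0.491, -0.3061, 0.1124]
tool_rot: [[-0.945, -0.326, 0.001], [-0.326, 0.945, -0.0], [-0.001, -0.0, -1.0]]
ft_force: [0.3, 0.6, 0.4]
width: -0.0
grip_force: 0.0
```

```bash
python3 bar.py|sed -n 1,2p; python3 - <<'E'
from h import *
c,q=np.cos(.327),np.sin(.327)
V=lambda x,y,z:[.638+x*c-y*q,-.1243+x*q+y*c,z]
im=np.load("sc.npy");b,g,r=[im[...,i] for i in range(3)]
# pixel labels along bar's upper-near surface line from stop to right end
for y in range(-100,80,4):
    u=np.round(proj("scene",[V(-.008,y/1000,.040)])[0]).astype(int);print(y,im[u[1],u[0]].tolist(),end="; ")
E
```

```text
green [331.51260504 258.88235294] 119
23.1 [ 0.49116644 -0.30589615  0.11217106] V: -0.19738219151078895 -0.12480995853473176 [ 0.39865496 -0.33287013  0.40238839]
-100 [161, 158, 158]; -96 [155, 153, 152]; -92 [123, 120, 120]; -88 [126, 124, 124]; -84 [128, 125, 125]; -80 [178, 174, 175]; -76 [192, 187, 189]; -72 [190, 186, 187]; -68 [190, 185, 188]; -64 [191, 187, 189]; -60 [190, 185, 187]; -56 [191, 186, 188]; -52 [190, 185, 188]; -48 [191, 186, 189]; -44 [191, 187, 189]; -40 [191, 185, 187]; -36 [194, 188, 191]; -32 [96, 93, 93]; -28 [54, 49, 47]; -24 [55, 51, 48]; -20 [48, 44, 42]; -16 [128, 122, 119]; -12 [139, 134, 130]; -8 [38, 34, 35]; -4 [59, 55, 54]; 0 [142, 137, 133]; 4 [43, 38, 37]; 8 [38, 32, 31]; 12 [200, 195, 197]; 16 [188, 183, 185]; 20 [187, 183, 185]; 24 [188, 183, 185]; 28 [188, 183, 185]; 32 [188, 183, 186]; 36 [188, 183, 185]; 40 [190, 185, 186]; 44 [190, 185, 188]; 48 [197, 190, 196]; 52 [96, 119, 62]; 56 [98, 120, 65]; 60 [96, 118, 62]; 64 [183, 181, 175]; 68 [210, 203, 199]; 72 [24, 25, 126]; 76 [73, 72, 116];
```

The bar now spans y≈-81 to 70 mm, with its left end meeting the red stop and no gap. The arm is clear, so I'll hand in.

```bash
python3 -c "
from plant import *
print(job_done())"
```

```text
the job is handed in; nothing more can be done
None
```

The larger silver bar was rolled up the ramp into the small V-block's groove, pushed along until it butted the red stop, and the arm moved clear; I handed the job in at about 23 s, and no verdict came back.

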